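# Index the nest carrier and present the cast lever over its pins

## Robot

A 6-joint arm with a two-finger parallel gripper is mounted at the origin on a cart in front of the work surface, level with it; the furniture and walls round the work are solid. World frame = base frame: x ahead of the robot, y to its left, z up, the work surface at z = 0. Lengths are in m, angles in rad, forces in N, time in s.
With the tool pointing down it reaches from about 0.375 to 0.9 m from the base axis. Payload 3.1 kg.
Tool frame: the origin (TCP) lies on the centre line of the jaws, within the pads' length; the fingertips stand 8 mm ahead of it and the grasp point (between the pads) lies 11 mm behind it; x points along the fingers, y is the direction in which the jaws open and shut, and the axes are right-handed (so a half turn about x gives the same grasp; the last joint's range is limited). The gripper opens to 85 mm and grips with 20 to 120 N. Pads are 22 mm wide; open, the fingers measure 114 mm over their backs; the gripper's body (76 mm by 85 mm) begins 54 mm behind the grasp point. The pads swing forward as they close: fully open they stand 13 mm farther back than shut.
Start: joints at [-1.442, 0.527, 1.433, -0, 1.181, -0.178], TCP at [0.189, -0.596, 0.239] pointing down, gripper open.
Joint ranges: [-3.08, 3.08], [-0.75, 2.2], [0.22, 2.44], [-1.43, 4.57], [0, 2.65], [-2.85, 2.85]. Speed limits (rad/s): [2.79, 2.79, 3.14, 3.14, 3.14, 3.14].

## Interface

Orientations are given as a 3x3 rotation matrix whose columns are the frame's x, y, z axes.
In Python, from cell import bot, eyes, ticket gives the robot as it stands. The module is installed in compiled form; this text tells all that it offers.
- The arm moves only by the shell command python3 -m pendant 'ROWS' [FORCE]. ROWS is a JSON object of lists of equal length, an entry for each row: "linear": the shift along the tool's x, y, z in mm, a list of three; "rotation": the turn, a rotation vector about the tool's x, y, z in degrees, a list of three; "jaw": the closure, from -1 (fully open) to 1 (shut). In form: {"linear": [[dx, dy, dz], ...], "rotation": [[rx, ry, rz], ...], "jaw": [jaw, ...]}. A call has 1 to 5 rows; each row shifts and turns the pose as measured when the row begins, along the tool's axes as they then stand; what a row does not reach is not made up. A row lasts 1/12 s, in which the tool goes at most 41.7 mm and 7.16 degrees, less where a joint would pass 70% of its speed; a pose out of reach is approached as far as the arm can. A call is refused whole if a number of a shift passes 41.7 or a number of a turn 7.16, either way. A call with a gripper value outside its range is refused whole. The fingers move at their own pace and stop on an object; FORCE is the grip in N (left out, the last holds). Time passes only in rows, so rows that do not move let the fingers close. It gives the time, the measured TCP pose, the force and the opening at its end, in the units of the state.
- bot.sense(): the state, without advancing time (a new reading comes with each control period).
- eyes.snapshot(name): name is "scene" or "top"; returns the picture (400x640x3 uint8, red, green, blue); there is no depth.
- eyes.camera_model(name): a dict with "K" (3x3 intrinsics, pixels), "xyz" and "orientation" of the camera in the world. Camera axes: x right, y down, z forward; pixel columns grow to the right and rows downward; lengths in m; the calibration is good to about 2 mm. A picture is of the moment at which its call begins. camera_model takes no time and is no camera call.
- ticket.sign_off(): hands the job in, once; it reports no verdict.
The state is a dict: "clock": time; "joints": joint angles; "dq": joint speeds; "joint_torque": joint torques, N m; "position": TCP position; "eef_rot": TCP orientation; "force": force on the tool from outside, world axes, zero at the start; "torque": the same for the moment, N m; "gripper_width": finger opening in m.
Only numpy, scipy, OpenCV 4.12 (cv2) and the standard library are available. Lean on these libraries where they do the work, as an engineer would, in place of code of your own. Each camera call takes 0.05 s, during which the arm holds its last target.

## Task

Slide the nest carrier along its rails by the black knob until it clicks into the middle station (the one with the yellow dot), and let go of it. Then pick up the cast lever across its arm at the yellow balance stripe and carry it level over the carrier: big boss over the thick pin, small boss over the thin pin, about 2 cm clear above the pin tips, so that I can oil the pins and guide it down. Finish while you are still holding it there, level and still and touching nothing else, and do not disturb the loose parts around.

Things in the scene. Friction and masses are not known exactly. Their poses are not given: they have to be found in the camera images.
- nest_carrier (a joint): nest carrier's position along its rails, m: 0 right-hand station (white dot), 0.055 middle (yellow dot), 0.110 left-hand (white dot); grows along the rail unit's +y, to the left. Aluminium plate 140 x 76 mm that slides freely (1 N); its sprung ball drops into a notch at each station, draws it home within 3 mm and takes about 7 N to leave. Starts between right and middle station
- carrier_knob (a point): centre of the black knob on the robot's side of the carrier: an upright cylinder 22 mm across and 23 mm high, top 85 mm above the bench, 12 mm above this point. It moves with the carrier; its x and y axes are the rail unit's (y = along the rails, growing with the joint, x = across them, away from the robot)
- middle_station (a point): centre of the yellow dot (13 mm across) on the rail unit's base plate beside the middle station, 11 mm above the bench; axes as the rail unit's. The base plate, 196 x 220 x 10 mm, is fixed to the bench. With the carrier in the middle station the knob stands 21 mm from this point along the unit's +x, at the same y
- pin_thick (a point): tip of the thick locating pin on the carrier, nearer the knob: 11 mm diameter, 16 mm high on a 6 mm seat, tip 65 mm above the bench; it stands 43 mm from the knob's axis along the unit's +x and moves with the carrier; axes as the rail unit's
- pin_thin (a point): tip of the thin locating pin on the carrier: 6.5 mm diameter, tip 65 mm above the bench, 110 mm from the thick pin along the unit's +x; axes as the rail unit's
- lever_balance (a point): balance point of the blue-enamelled cast lever (0.45 kg), inside its arm, 18 mm above its underside, marked by a 5 mm yellow stripe round the arm. The lever stands on its two upright bosses; x points along the arm from big to small boss, z up. Arm straight, 14 mm wide (y), from 10 to 26 mm above the underside, free from 20 mm towards the big to 60 mm towards the small boss of this point
- lever_big_bore (a point): centre of the underside of the lever's big boss (32 mm across, 31 mm high, through bore 14 mm), 37 mm from the balance point along the lever's -x, 18 mm below it
- lever_small_bore (a point): centre of the underside of the lever's small boss (20 mm across, 25 mm high, through bore 9 mm), 73 mm from the balance point along the lever's +x, 18 mm below it. This end points left, towards the round feeder bowl (rim 220 mm above the bench), which it clears when lifted straight up and moved right
- bush_flanged: loose flanged steel bush, 30 mm across, 28 mm high, near the front edge; origin under its centre; leave it alone
- stepped_shaft: loose stepped steel shaft standing upright, 17 mm across, 80 mm high, left of the lever; origin under its centre; leave it alone
- oil_bottle: loose small oil bottle with a red spout, 41 mm across, 128 mm high, behind the rail unit; origin under its centre; leave it alone
- ring_steel: loose steel ring, 36 mm across, 12 mm high, behind the clamp nest; origin under its centre; leave it alone

How it is judged:
By the outcome, as a careful person would: the job done as asked, in the order asked, and still so for the second after the job is handed in, while the arm keeps its last pose, push and grip.
It also fails if it takes over 51 s, if anything falls off the work surface, if the arm or the gripper's body presses on something with over 40 N, if the wrist force passes 120 N, or if a joint passes its speed limit or range.

## Working session

There is one attempt and no reset: what is moved stays moved. The work goes in short steps, Python scripts to look and compute and a shell command to move; the robot and the scene stay as the last step left them, time stands still between calls to the robot, and variables do not carry over. Pictures are saved under pics/ and viewed, and the job is handed in when it is done.

```bash
mkdir -p pics
python3 - <<'E'
from cell import bot, eyes
import cv2
s=bot.sense()
print(s['clock'],s['position'],s['eef_rot'],s['gripper_width'],s['force'])
for n in('scene','top'):
    im=eyes.snapshot(n); cv2.imwrite(f'pics/{n}0.png',im[:,:,::-1]); print(eyes.camera_model(n))
E
```

```text
0.0 [ 0.18868664 -0.5950993   0.2383232 ] [[-2.95933313e-04  3.01997268e-01 -9.53308745e-01]
 [ 2.17375822e-03 -9.53306340e-01 -3.01997181e-01]
 [-9.99997594e-01 -2.16163375e-03 -3.74353941e-04]] 0.08533090916673572 [0.67524197 0.00710761 0.01333966]
{'K': array([[414.90526085,   0.        , 317.59263685],
       [  0.        , 414.90526085, 201.43250441],
       [  0.        ,   0.        ,   1.        ]]), 'xyz': array([-0.13805764,  0.46995344,  0.48388854]), 'orientation': array([[-0.63791095, -0.34063612,  0.69067841],
       [-0.76996993,  0.26499699, -0.58045061],
       [ 0.01469474, -0.9020774 , -0.43132405]])}
{'K': array([[425.66222627,   0.        , 320.9804009 ],
       [  0.        , 425.66222627, 201.12668161],
       [  0.        ,   0.        ,   1.        ]]), 'xyz': array([ 0.39849179, -0.08379122,  1.27445105]), 'orientation': array([[-0.02319395, -0.99311517,  0.1148229 ],
       [-0.9996444 ,  0.02455007,  0.01041033],
       [-0.01315757, -0.11454061, -0.99333143]])}
```

View pics/scene0.png

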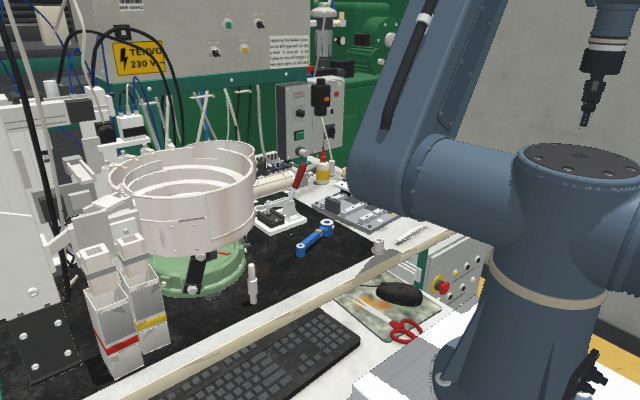

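View pics/top0.png

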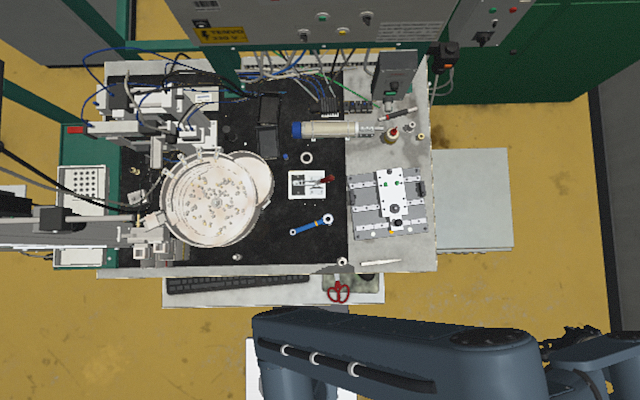

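Run:
```python
import cv2
a=cv2.imread('pics/top0.png')
cv2.imwrite('pics/c1.png',cv2.resize(a[160:250,340:440],None,fx=6,fy=6,interpolation=cv2.INTER_CUBIC))
cv2.imwrite('pics/c2.png',cv2.resize(a[195:275,270:360],None,fx=7,fy=7,interpolation=cv2.INTER_CUBIC))
s=cv2.imread('pics/scene0.png')
cv2.imwrite('pics/c3.png',cv2.resize(s[150:270,280:440],None,fx=5,fy=5,interpolation=cv2.INTER_CUBIC))
```

```text
(no output)
```

View pics/c1.png

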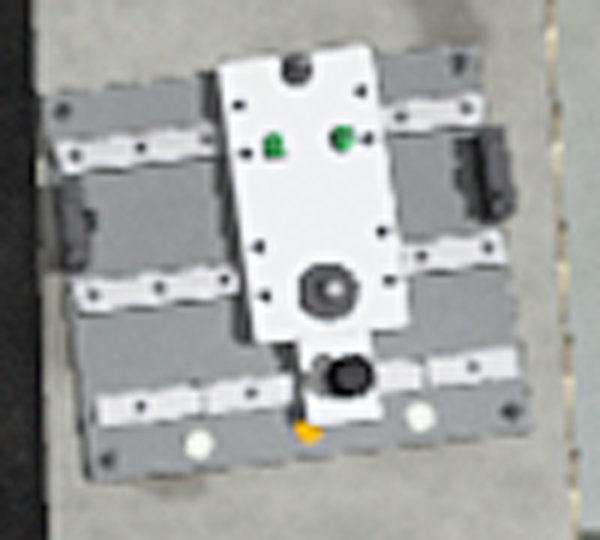

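View pics/c2.png

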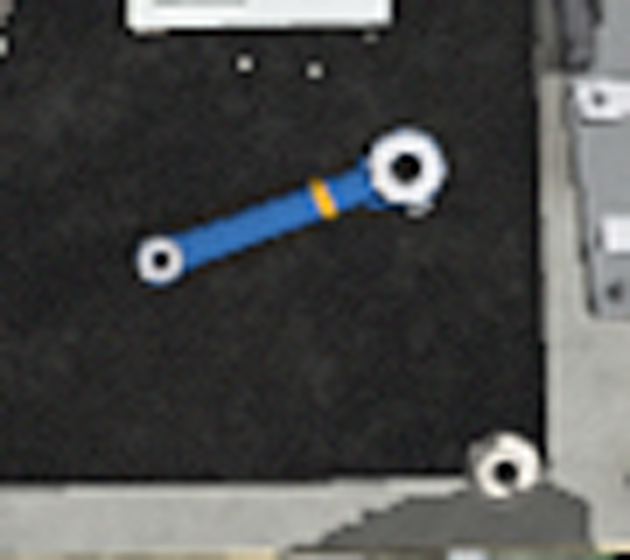

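View pics/c3.png

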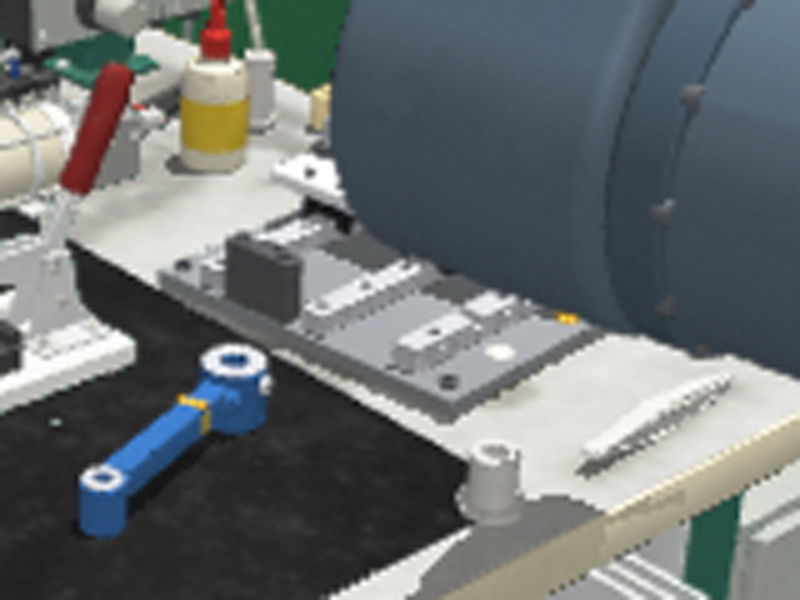

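```bash
cat > h.py <<'E'
import numpy as np
from cell import bot, eyes
def px(n,u,v,z):
    m=eyes.camera_model(n); d=m['orientation']@np.linalg.inv(m['K'])@np.array([u,v,1.]); c=m['xyz']
    return c+d*(z-c[2])/d[2]
def proj(n,p):
    m=eyes.camera_model(n); q=m['K']@(m['orientation'].T@(np.array(p)-m['xyz'])); return q[:2]/q[2]
def crop(cx,cy,f,ox,oy): return (cx+.5)/f-.5+ox,(cy+.5)/f-.5+oy
E
python3 - <<'E'
from h import *
np.set_printoptions(precision=4,suppress=True)
T=lambda x,y,z:px('top',*crop(x,y,6,340,160),z)
wl=T(200,444,.011);wr=T(421,417,.011);yd=T(309,431,.011);kn=T(352,374,.085)
tk=T(328,292,.05);tn=T(297,68,.05);tkt=T(333,289,.065)
print('wl',wl,'wr',wr,'mid',(wl+wr)/2,'yd',yd,'knob',kn,'thick seat',tk,tkt,'thin',tn)
print('wl-wr',np.linalg.norm(wl-wr),'tk-tn',np.linalg.norm(tk-tn),np.linalg.norm(tk-kn))
y=(wl-wr)[:2];y/=np.linalg.norm(y);x=np.array([y[1],-y[0]]);print('x',x,'y',y,'yaw',np.degrees(np.arctan2(x[1],x[0])))
d=kn-(wl+wr)/2; print('knob rel mid',d[:2]@x,d[:2]@y)
d=(tn-tk)[:2];print('pin dir',np.degrees(np.arctan2(d[1],d[0])))
d=(tk-kn)[:2];print('k->tk',d@x,d@y)
L=lambda x,y,z:px('top',*crop(x,y,7,270,195),z)
b=L(407,167,.031);s=L(161,260,.025);st=L(324,199,.026)
print('big',b,'small',s,'stripe',st,np.linalg.norm((b-s)[:2]),np.linalg.norm((b-st)[:2]))
S=lambda x,y,z:px('scene',*crop(x,y,5,280,150),z)
print('scene big',S(235,360,.031),'small',S(104,480,.025),'stripe top',S(192,401,.026),'wl',S(500,352,.011),'yd',S(567,318,.011))
print('bush',L(505,470,.02))
E
```

```text
wl [ 0.4441 -0.2219  0.011 ] wr [ 0.4548 -0.3311  0.011 ] mid [ 0.4495 -0.2765  0.011 ] yd [ 0.4493 -0.2757  0.011 ] knob [ 0.4723 -0.2856  0.085 ] thick seat [ 0.5141 -0.2817  0.05  ] [ 0.5141 -0.2817  0.065 ] thin [ 0.6237 -0.2714  0.05  ]
wl-wr 0.10975693677549721 tk-tn 0.11005459016170357 0.05470480929898382
x [0.9952 0.0974] y [-0.0974  0.9952] yaw 5.591399749367626
knob rel mid 0.021781853012779868 -0.011248724681501027
pin dir 5.386716770556998
k->tk 0.042042206144483715 -0.0002627982932365471
big [ 0.4908 -0.0893  0.031 ] small [0.4547 0.0147 0.025 ] stripe [ 0.4786 -0.0542  0.026 ] 0.11007879521753682 0.037178132608337904
scene big [ 0.4917 -0.0873  0.031 ] small [0.4537 0.0177 0.025 ] stripe top [ 0.4812 -0.053   0.026 ] wl [ 0.4462 -0.2186  0.011 ] yd [ 0.4502 -0.2722  0.011 ]
bush [ 0.3641 -0.127   0.02  ]
```

```bash
python3 -m pendant '{"linear":[[0,-19,-33],[0,-19,-33],[0,-19,-33],[0,-19,-33],[0,-19,-33]],"rotation":[[0,0,0],[0,0,0],[0,0,0],[0,0,0],[0,0,0]],"jaw":[-1,-1,-1,-1,-1]}'; python3 -m pendant '{"linear":[[0,-19,-33],[0,-19,-33],[0,-19,-33],[0,-19,-33],[0,-19,-33]],"rotation":[[0,0,0],[0,0,0],[0,0,0],[0,0,0],[0,0,0]],"jaw":[-1,-1,-1,-1,-1]}'
```

```text
clock: 0.52
position: [0.3153, -0.4576, 0.2351]
eef_rot: [[-0.003, 0.289, -0.957], [-0.001, -0.957, -0.289], [-1.0, -0.0, 0.003]]
force: [0.5, -0.9, 0.6]
gripper_width: 0.0853
clock: 0.93
position: [0.4498, -0.3103, 0.233]
eef_rot: [[-0.005, 0.286, -0.958], [0.003, -0.958, -0.286], [-1.0, -0.005, 0.004]]
force: [1.1, -0.3, 0.4]
gripper_width: 0.0856
```

```bash
cat >> h.py <<'E'
from scipy.spatial.transform import Rotation as Ro
np.set_printoptions(precision=4,suppress=True)
def go(p,yaw):
    "yaw deg of tool y axis in world, tool down"
    s=bot.sense(); R=np.array(s['eef_rot'])
    a=np.radians(yaw); yv=np.array([np.cos(a),np.sin(a),0]); xv=np.array([0,0,-1.]); Rt=np.c_[xv,yv,np.cross(xv,yv)]
    print('t',round(s['clock'],2),'pos',s['position'],'w',s['gripper_width'],'F',s['force'],'shift mm',R.T@(np.array(p)-s['position'])*1e3,'rot deg',Ro.from_matrix(R.T@Rt).as_rotvec(degrees=True))
E
python3 -c "
from h import *
go([.474,-.284,.233],-84.4)"
```

```text
t 0.93 pos [ 0.4498 -0.3103  0.233 ] w 0.08561672053331035 F [ 1.1331 -0.3162  0.379 ] shift mm [ -0.0141 -18.2961 -30.6859] rot deg [11.0244  0.2507  0.2377]
```

```bash
python3 -m pendant '{"linear":[[0,-18,-31],[0,0,0],[0,0,0],[0,0,0],[0,0,0]],"rotation":[[0,0,0],[5.5,0.1,0.1],[5.5,0.1,0.1],[0,0,0],[0,0,0]],"jaw":[-1,-1,-1,-1,-1]}'
python3 - <<'E'
from h import *
import cv2
go([.474,-.284,.10],-84.4)
for n in('scene','top'):
    cv2.imwrite(f'pics/{n}1.png',eyes.snapshot(n)[:,:,::-1])
a=cv2.imread('pics/top1.png')
cv2.imwrite('pics/c4.png',cv2.resize(a[140:260,300:460],None,fx=5,fy=5,interpolation=cv2.INTER_CUBIC))
E
```

```text
clock: 1.35
position: [0.4801, -0.2726, 0.2311]
eef_rot: [[-0.002, 0.106, -0.994], [0.006, -0.994, -0.106], [-1.0, -0.006, 0.002]]
force: [-0.9, -0.7, -0.2]
gripper_width: 0.0851
t 1.35 pos [ 0.4801 -0.2726  0.2311] w 0.08510113915055537 F [-0.8655 -0.7156 -0.1837] shift mm [131.0956  11.4719   7.0767] rot deg [0.4686 0.0954 0.3374]
```

View pics/c4.png

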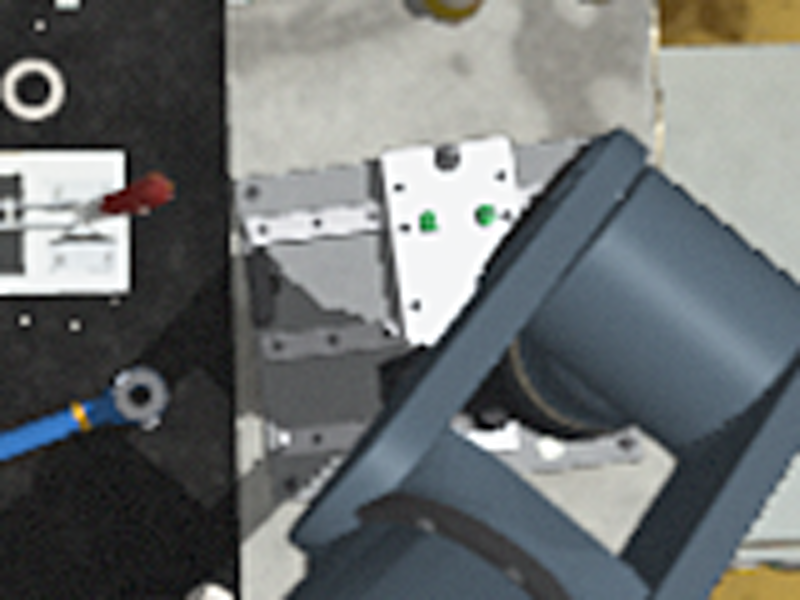

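View pics/scene1.png

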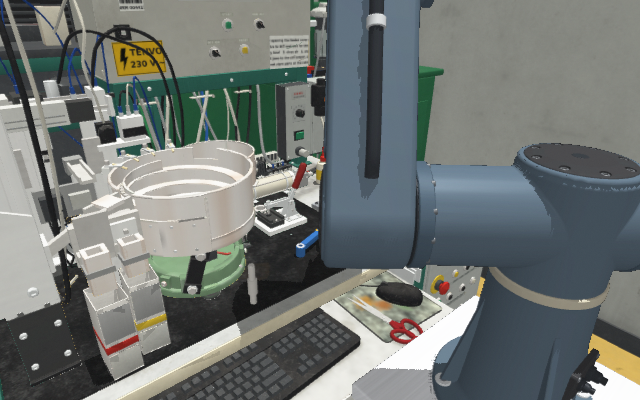

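```bash
python3 -m pendant '{"linear":[[30,5,3],[30,5,3],[30,0,0],[30,0,0],[0,0,0]],"rotation":[[0.4,0,0.3],[0,0,0],[0,0,0],[0,0,0],[0,0,0]],"jaw":[-1,-1,-1,-1,-1]}';  python3 -c "
from h import *
go([.474,-.284,.063],-84.4)"
```

```text
clock: 1.87
position: [0.476, -0.2909, 0.1109]
eef_rot: [[0.007, 0.098, -0.995], [-0.009, -0.995, -0.098], [-1.0, 0.009, -0.006]]
force: [-0.0, 0.6, -0.6]
gripper_width: 0.0852
t 1.87 pos [ 0.476  -0.2909  0.1109] w 0.0852100075507813 F [-0.0317  0.5752 -0.5567] shift mm [47.831  -7.4902  1.6463] rot deg [ 0.0491 -0.3606 -0.5262]
```

```bash
python3 -m pendant '{"linear":[[10,-4,1],[10,-3,0],[10,0,0],[8,0,0],[0,0,0]],"rotation":[[0,-0.3,-0.5],[0,0,0],[0,0,0],[0,0,0],[0,0,0]],"jaw":[-1,-1,-1,-1,-1]}';  python3 -c "
from h import *
go([.474,-.284,.063],-84.4)"
```

```text
clock: 2.28
position: [0.4751, -0.2868, 0.0729]
eef_rot: [[0.004, 0.098, -0.995], [-0.003, -0.995, -0.098], [-1.0, 0.003, -0.004]]
force: [-0.4, 0.6, -0.5]
gripper_width: 0.0852
t 2.28 pos [ 0.4751 -0.2868  0.0729] w 0.08515948461005722 F [-0.4056  0.5751 -0.5161] shift mm [ 9.8776 -2.8892  0.8763] rot deg [-0.0006 -0.2127 -0.1909]
```

```bash
python3 -m pendant '{"linear":[[5,-2,1],[5,-1,0],[0,0,0],[0,0,0],[0,0,0]],"rotation":[[0,-0.2,-0.2],[0,0,0],[0,0,0],[0,0,0],[0,0,0]],"jaw":[-1,-1,-0.5,0.3,1]}' 20; python3 -m pendant '{"linear":[[0,0,0],[0,0,0],[0,0,0],[0,0,0],[0,0,0]],"rotation":[[0,0,0],[0,0,0],[0,0,0],[0,0,0],[0,0,0]],"jaw":[1,1,1,1,1]}' 20; python3 -c "
from h import *
go([.474,-.284,.063],-84.4)"
```

```text
clock: 2.7
position: [0.4754, -0.2844, 0.0639]
eef_rot: [[0.003, 0.099, -0.995], [-0.003, -0.995, -0.099], [-1.0, 0.003, -0.003]]
force: [0.0, 0.1, -0.8]
gripper_width: 0.0516
clock: 3.12
position: [0.4759, -0.2847, 0.0647]
eef_rot: [[0.005, 0.099, -0.995], [-0.004, -0.995, -0.099], [-1.0, 0.004, -0.004]]
force: [-0.0, 0.0, -0.7]
gripper_width: 0.021
t 3.12 pos [ 0.4759 -0.2847  0.0647] w 0.020992550710957403 F [-0.0132  0.0265 -0.7216] shift mm [ 1.7252 -0.8867  1.8071] rot deg [ 0.0594 -0.2517 -0.2388]
```

```bash
python3 -m pendant '{"linear":[[0,-3,0],[0,-3,0],[0,-3,0],[0,-2,0],[0,0,0]],"rotation":[[0,0,0],[0,0,0],[0,0,0],[0,0,0],[0,0,0]],"jaw":[1,1,1,1,1]}' 20; python3 -c "
from h import *
go([.4748,-.2735,.0647],-84.4)"
```

```text
clock: 3.53
position: [0.4748, -0.2734, 0.0647]
eef_rot: [[0.005, 0.099, -0.995], [-0.005, -0.995, -0.099], [-1.0, 0.005, -0.005]]
force: [-0.1, -0.9, -0.8]
gripper_width: 0.0206
t 3.53 pos [ 0.4748 -0.2734  0.0647] w 0.02059048180141356 F [-0.1289 -0.8809 -0.8302] shift mm [ 0.0288  0.0903 -0.0093] rot deg [ 0.0614 -0.2763 -0.314 ]
```

```bash
python3 -m pendant '{"linear":[[0,0,0],[0,0,0],[0,0,0],[0,0,0],[0,0,0]],"rotation":[[0,0,0],[0,0,0],[0,0,0],[0,0,0],[0,0,0]],"jaw":[0.5,0,-0.5,-1,-1]}';  python3 -m pendant '{"linear":[[-10,0,0],[-20,0,0],[-35,0,0],[-35,0,0],[-35,0,0]],"rotation":[[0,0,0],[0,0,0],[0,0,0],[0,0,0],[0,0,0]],"jaw":[-1,-1,-1,-1,-1]}'; python3 -m pendant '{"linear":[[0,-20,30],[0,-30,28],[0,-30,20],[0,-30,0],[0,-30,0]],"rotation":[[0,0,0],[0,0,0],[0,0,0],[0,0,0],[0,0,0]],"jaw":[-1,-1,-1,-1,-1]}'; python3 -c "
from h import *
go([.479,-.0535,.2],0)"
```

```text
clock: 3.95
position: [0.4748, -0.2726, 0.0649]
eef_rot: [[0.005, 0.099, -0.995], [-0.004, -0.995, -0.099], [-1.0, 0.004, -0.005]]
force: [-1.0, 0.3, -0.4]
gripper_width: 0.0689
clock: 4.37
position: [0.4697, -0.2684, 0.1988]
eef_rot: [[-0.01, 0.098, -0.995], [0.01, -0.995, -0.098], [-1.0, -0.011, 0.009]]
force: [0.3, -0.9, 0.3]
gripper_width: 0.0854
clock: 4.78
position: [0.384, -0.1451, 0.2118]
eef_rot: [[0.018, 0.091, -0.996], [-0.017, -0.996, -0.091], [-1.0, 0.018, -0.016]]
force: [1.1, 0.3, -0.0]
gripper_width: 0.0854
t 4.78 pos [ 0.384  -0.1451  0.2118] w 0.0853711742489011 F [ 1.0806  0.2705 -0.0078] shift mm [  11.9447  -82.7652 -102.7319] rot deg [-84.7667   0.0082  -1.5476]
```

Run:
```python
from h import *
import cv2
for n in('scene','top'):
    cv2.imwrite(f'pics/{n}2.png',eyes.snapshot(n)[:,:,::-1])
a=cv2.imread('pics/top2.png')
cv2.imwrite('pics/c5.png',cv2.resize(a[140:260,300:460],None,fx=5,fy=5,interpolation=cv2.INTER_CUBIC))
```

```text
(no output)
```

View pics/c5.png

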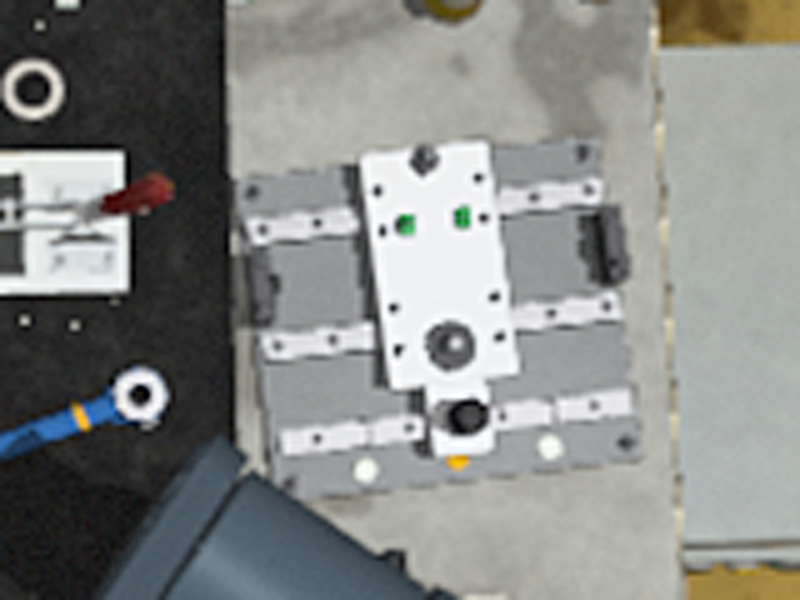

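View pics/scene2.png

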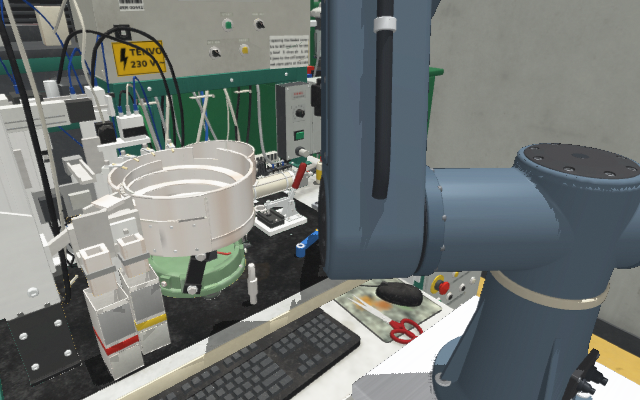

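Run:
```python
from h import *
import cv2
T=lambda x,y,z:px('top',*crop(x,y,5,300,140),z)
wl=T(367,470,.011);wr=T(550,447,.011);kn=T(469,414,.085);tk=T(449,346,.05);tn=T(424,160,.05)
y=(wl-wr)[:2];y/=np.linalg.norm(y);x=np.array([y[1],-y[0]])
for n,p in dict(kn=kn,tk=tk,tn=tn,wl=wl,wr=wr).items():
    d=p-(wl+wr)/2; print(n,p,'rel',d[:2]@x,d[:2]@y)
a=cv2.imread('pics/top2.png')
cv2.imwrite('pics/c6.png',cv2.resize(a[165:240,365:415],None,fx=8,fy=8,interpolation=cv2.INTER_CUBIC))
cv2.imwrite('pics/c7.png',cv2.resize(a[195:255,280:370],None,fx=8,fy=8,interpolation=cv2.INTER_CUBIC))
```

```text
kn [ 0.4712 -0.272   0.085 ] rel 0.021981945089275614 0.002187212494686854
tk [ 0.5129 -0.2677  0.05  ] rel 0.06384423598032465 0.0022604879837927003
tn [ 0.622  -0.2577  0.05  ] rel 0.17344653626816717 0.0012084567115577941
wl [ 0.4441 -0.2221  0.011 ] rel -2.928066612391929e-18 0.05455810466662977
wr [ 0.4551 -0.3307  0.011 ] rel -2.6708450311938906e-18 -0.054558104666629824
```

View pics/c6.png

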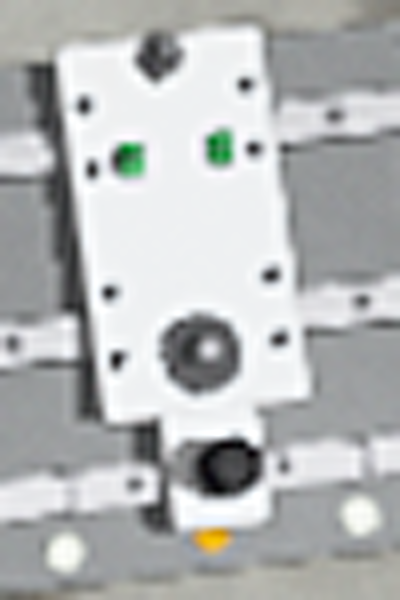

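```bash
cat > m.py <<'E'
from h import *
import cv2
def blob(g,box,lo):
    # weighted centroid, box u0,v0,u1,v1 ; lo=True -> dark
    u0,v0,u1,v1=box; p=cv2.resize(g[v0:v1,u0:u1],None,fx=8,fy=8,interpolation=cv2.INTER_CUBIC)
    t,b=cv2.threshold(p,0,255,(cv2.THRESH_BINARY_INV if lo else cv2.THRESH_BINARY)+cv2.THRESH_OTSU)
    n,l,st,c=cv2.connectedComponentsWithStats(b)
    i=1+np.argmax(st[1:,4]); return ((c[i]+.5)/8-.5+[u0,v0]),st[i,2:]/8.
E
python3 - <<'E'
from m import *
for f,B in (('top0',dict(wl=(369,230,378,239),wr=(406,225,414,234),seat=(388,201,403,216),thin=(384,167,394,175),lh=(346,0,1,1))),('top2',dict(wl=(369,230,378,239),wr=(406,225,414,234),seat=(382,202,397,216),thin=(380,168,389,176)))):
    g=cv2.cvtColor(cv2.imread(f'pics/{f}.png'),cv2.COLOR_BGR2GRAY)
    R={}
    for k,z in dict(wl=.011,wr=.011,seat=.049,thin=.049).items():
        c,wh=blob(g,B[k],k in('seat','thin')); R[k]=px('top',*c,z); print(f,k,c,wh,R[k])
    y=(R['wl']-R['wr'])[:2];y/=np.linalg.norm(y);x=np.array([y[1],-y[0]]);m=(R['wl']+R['wr'])/2
    for k in R: print(k,(R[k]-m)[:2]@x,(R[k]-m)[:2]@y)
# displacement of plate by template match
a=cv2.imread('pics/top0.png');b=cv2.imread('pics/top2.png')
f=8
A=cv2.resize(a,None,fx=f,fy=f,interpolation=cv2.INTER_CUBIC);Bm=cv2.resize(b,None,fx=f,fy=f,interpolation=cv2.INTER_CUBIC)
for (u0,v0,u1,v1) in((378,167,408,218),(386,200,406,230),(389,216,404,229),(374,165,405,195)):
    t=A[v0*f:v1*f,u0*f:u1*f]; o=10
    r=cv2.matchTemplate(Bm[(v0-o)*f:(v1+o)*f,(u0-o)*f:(u1+o)*f],t,cv2.TM_CCOEFF_NORMED)
    _,mx,_,l=cv2.minMaxLoc(r); d=np.array(l)/f-o
    c=np.array([(u0+u1)/2,(v0+v1)/2]); print('shift px',d,mx,'m',px('top',*(c+d),.05)-px('top',*c,.05))
E
```

```text
top0 wl [372.739  233.6392] [  4.625   5.    141.625] [ 0.444  -0.2213  0.011 ]
top0 wr [409.5987 228.978 ] [  5.    5.  148.5] [ 0.4552 -0.3307  0.011 ]
top0 seat [394.0736 208.153 ] [ 10.25    9.625 604.375] [ 0.5145 -0.2814  0.049 ]
top0 thin [388.8211 170.8018] [  5.375   5.875 209.75 ] [ 0.6242 -0.2708  0.049 ]
wl 2.7858047337722664e-17 0.05495128630429615
wr 2.7653103893535164e-17 -0.05495128630429616
seat 0.06406184965437182 -0.011956691929402298
thin 0.17429425116933664 -0.012568258719223634
top2 wl [372.7431 233.6338] [  4.625   5.    141.375] [ 0.444  -0.2214  0.011 ]
top2 wr [409.6059 228.9834] [  5.      5.    149.375] [ 0.4551 -0.3307  0.011 ]
top2 seat [389.5581 208.7392] [ 10.125  10.125 605.375] [ 0.5131 -0.2683  0.049 ]
top2 thin [384.4593 170.8962] [  7.125   7.25  256.875] [ 0.6243 -0.2581  0.049 ]
wl -2.9157404147541037e-18 0.05495359775574628
wr -2.7086344947606282e-18 -0.05495359775574633
seat 0.06401917228165618 0.0012244168206262391
thin 0.17563342188581502 0.00013218173088662256
shift px [-4.5    0.625] 0.9601913690567017 m [-0.0015  0.0131  0.    ]
shift px [-4.625  0.625] 0.9647369980812073 m [-0.0015  0.0134  0.    ]
shift px [-4.625  0.625] 0.9710216522216797 m [-0.0015  0.0133  0.    ]
shift px [-4.5  0.5] 0.9630929827690125 m [-0.0011  0.0131  0.    ]
```

Run:
```python
from m import *
im=cv2.imread('pics/top0.png');g=cv2.cvtColor(im,cv2.COLOR_BGR2GRAY)
# bores (dark spot in white ring) and rings filled
for k,box,z in(('big',(321,211,336,227),.031),('small',(287,226,299,238),.025)):
    u0,v0,u1,v1=box;p=cv2.resize(g[v0:v1,u0:u1],None,fx=8,fy=8,interpolation=cv2.INTER_CUBIC)
    _,b=cv2.threshold(p,140,255,cv2.THRESH_BINARY)
    cs,_=cv2.findContours(b,cv2.RETR_EXTERNAL,cv2.CHAIN_APPROX_NONE);c=max(cs,key=cv2.contourArea)
    (x,y),r=cv2.minEnclosingCircle(c);M=cv2.moments(c);x2,y2=M['m10']/M['m00'],M['m01']/M['m00']
    for q in((x,y),(x2,y2)): 
        uv=((q[0]+.5)/8-.5+u0,(q[1]+.5)/8-.5+v0);print(k,uv,r/8,px('top',*uv,z))
hsv=cv2.cvtColor(im,cv2.COLOR_BGR2HSV);m=cv2.inRange(hsv,(15,150,120),(35,255,255));m[:, :300]=0;m[:,330:]=0;m[:215]=0;m[:235]=m[:235];m[235:]=0
v,u=np.nonzero(m);print('stripe',u.mean(),v.mean(),px('top',u.mean(),v.mean(),.026))
```

```text
big (327.57352924346924, 218.98529434204102) 5.720735549926758 [ 0.4892 -0.0888  0.031 ]
big (327.59021246350085, 218.56473605348086) 5.720735549926758 [ 0.4904 -0.0889  0.031 ]
small (292.4168162345886, 231.8481183052063) 3.242314577102661 [0.4543 0.0152 0.025 ]
small (292.4439076757917, 231.70686840221865) 3.242314577102661 [0.4547 0.0151 0.025 ]
stripe 315.7142857142857 223.28571428571428 [ 0.4777 -0.0537  0.026 ]
```

```bash
python3 -c "
from h import *
print('bowl',px('top',274,180,.22),px('top',262,230,.22),px('top',255,240,.22))"
for i in 1 2; do :; done
python3 -m pendant '{"linear":[[0,0,-25],[0,0,-20],[0,0,-10],[0,0,0],[0,0,0]],"rotation":[[-7,0,0],[-7,0,0],[-7,0,0],[-7,0,0],[-7,0,0]],"jaw":[-0.4,0,0,0,0]}'
python3 -m pendant '{"linear":[[0,0,0],[0,0,0],[0,0,0],[0,0,0],[0,0,0]],"rotation":[[-7,0,0],[-7,0,0],[-7,0,0],[-7,0,0],[-7,0,0]],"jaw":[0,0,0,0,0]}'
python3 -m pendant '{"linear":[[0,0,0],[0,0,0],[0,0,0],[0,0,0],[0,0,0]],"rotation":[[-7,0,0],[-7,0,0],[-7,0,0],[-7,0,0],[0,0,0]],"jaw":[0,0,0,0,0]}'
python3 -c "
from h import *
go([.4795,-.0523,.2],19)"
```

```text
bowl [0.5767 0.044  0.22  ] [0.452  0.0751 0.22  ] [0.4277 0.0926 0.22  ]
clock: 5.3
position: [0.4386, -0.1301, 0.2156]
eef_rot: [[0.018, 0.663, -0.748], [-0.016, -0.748, -0.663], [-1.0, 0.024, -0.003]]
force: [0.6, -0.1, -0.0]
gripper_width: 0.0426
clock: 5.72
position: [0.4416, -0.1328, 0.2188]
eef_rot: [[0.024, 0.975, -0.22], [-0.019, -0.22, -0.975], [-1.0, 0.027, 0.014]]
force: [-0.4, -0.5, -0.9]
gripper_width: 0.0429
clock: 6.13
position: [0.4437, -0.1358, 0.222]
eef_rot: [[0.028, 0.961, 0.276], [-0.023, 0.277, -0.961], [-0.999, 0.021, 0.03]]
force: [-0.3, 0.2, 0.0]
gripper_width: 0.0428
t 6.13 pos [ 0.4437 -0.1358  0.222 ] w 0.04277884352434581 F [-0.3344  0.2072  0.0246] shift mm [ 21.1269  57.076  -70.9705] rot deg [-2.9362  1.7245 -1.1619]
```

```bash
python3 -m pendant '{"linear":[[5,15,-18],[5,15,-18],[5,14,-18],[5,12,-16],[0,0,0]],"rotation":[[-3,1.7,-1.1],[0,0,0],[0,0,0],[0,0,0],[0,0,0]],"jaw":[0,0,0,0,0]}'
python3 -c "
from h import *
go([.4795,-.0523,.06],19)"
```

```text
clock: 6.55
position: [0.4795, -0.0533, 0.204]
eef_rot: [[0.007, 0.951, 0.308], [-0.003, 0.308, -0.951], [-1.0, 0.006, 0.005]]
force: [-0.3, 0.0, 0.3]
gripper_width: 0.0429
t 6.55 pos [ 0.4795 -0.0533  0.204 ] w 0.04285477018735112 F [-0.2717  0.0016  0.2509] shift mm [143.9821  -0.4824  -1.6382] rot deg [-1.0557  0.2861 -0.3159]
```

```bash
python3 -m pendant '{"linear":[[30,0,-1],[30,0,0],[30,0,0],[25,0,0],[0,0,0]],"rotation":[[-1,0.3,-0.3],[0,0,0],[0,0,0],[0,0,0],[0,0,0]],"jaw":[0,0,0,0,0]}'
python3 - <<'E'
from h import *
import cv2
go([.4795,-.0523,.013],19)
for n in('scene','top'):
    cv2.imwrite(f'pics/{n}3.png',eyes.snapshot(n)[:,:,::-1])
a=cv2.imread('pics/top3.png');b=cv2.imread('pics/scene3.png')
cv2.imwrite('pics/c8.png',np.hstack([cv2.resize(a[180:260,260:340],None,fx=5,fy=5),cv2.resize(b[200:280,260:340],None,fx=5,fy=5)]))
E
```

```text
clock: 6.97
position: [0.4865, -0.0559, 0.0899]
eef_rot: [[0.015, 0.948, 0.318], [-0.006, 0.318, -0.948], [-1.0, 0.012, 0.011]]
force: [-0.6, 1.6, 0.2]
gripper_width: 0.0427
t 6.97 pos [ 0.4865 -0.0559  0.0899] w 0.04270533572164693 F [-0.6221  1.5608  0.1602] shift mm [76.7227 -6.3762 -6.4512] rot deg [-0.4814  0.6131 -0.6779]
```

View pics/c8.png

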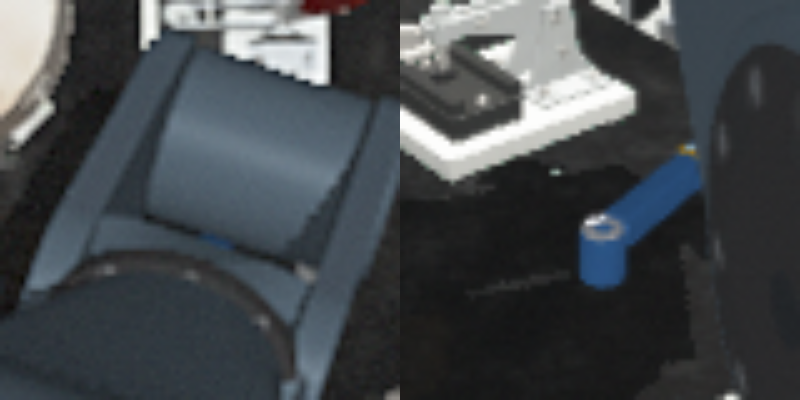

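```bash
python3 -m pendant '{"linear":[[10,-3,-3],[10,-3,-3],[10,0,0],[10,0,0],[0,0,0]],"rotation":[[-0.4,0.5,-0.6],[0,0,0],[0,0,0],[0,0,0],[0,0,0]],"jaw":[0,0,0,0,0]}'
python3 -c "
from h import *
go([.4795,-.0523,.013],19)"
```

```text
clock: 7.48
position: [0.4864, -0.0558, 0.0569]
eef_rot: [[0.02, 0.946, 0.322], [-0.008, 0.323, -0.946], [-1.0, 0.017, 0.014]]
force: [-0.2, -0.4, 0.6]
gripper_width: 0.0424
t 7.48 pos [ 0.4864 -0.0558  0.0569] w 0.04242267932430822 F [-0.1698 -0.3642  0.5688] shift mm [43.7687 -6.1164 -6.1545] rot deg [-0.1776  0.8138 -0.9456]
```

```bash
python3 -m pendant '{"linear":[[0,-5,-5],[0,-2,-2],[5,0,0],[5,0,0],[0,0,0]],"rotation":[[0,0.8,-0.9],[0,0.2,-0.2],[0,0.1,-0.1],[0,0.1,-0.1],[0,0.1,-0.1]],"jaw":[0,0,0,0,0]}'
python3 -c "
from h import *
go([.4795,-.0523,.013],19)"
```

```text
clock: 7.9
position: [0.4778, -0.0514, 0.0473]
eef_rot: [[-0.01, 0.946, 0.323], [0.006, 0.323, -0.946], [-1.0, -0.008, -0.009]]
force: [-0.1, 0.0, 0.2]
gripper_width: 0.0426
t 7.9 pos [ 0.4778 -0.0514  0.0473] w 0.04260762430041948 F [-0.1147  0.0315  0.2   ] shift mm [34.2535  1.5682  1.7086] rot deg [-0.1765 -0.5079  0.4555]
```

```bash
python3 -m pendant '{"linear":[[6,1,1],[6,0,0],[6,0,0],[6,0,0],[0,0,0]],"rotation":[[0,-0.4,0.4],[0,0,0],[0,0,0],[0,0,0],[0,0,0]],"jaw":[0,0,0,0,0]}'
python3 -c "
from h import *
go([.4795,-.0523,.013],19)"
```

```text
clock: 8.32
position: [0.48, -0.0522, 0.0215]
eef_rot: [[-0.0, 0.946, 0.323], [0.001, 0.323, -0.946], [-1.0, -0.0, -0.001]]
force: [0.3, -0.7, 0.2]
gripper_width: 0.0425
t 8.32 pos [ 0.48   -0.0522  0.0215] w 0.04250274370506403 F [ 0.3065 -0.6721  0.2329] shift mm [ 8.536  -0.4829 -0.098 ] rot deg [-0.17   -0.0692  0.0042]
```

```bash
python3 -m pendant '{"linear":[[4,0,0],[4,0,0],[0,0,0],[0,0,0],[0,0,0]],"rotation":[[0,0,0],[0,0,0],[0,0,0],[0,0,0],[0,0,0]],"jaw":[0,0,0.2,0.4,0.6]}' 50
python3 -c "
from h import *
go([.4795,-.0523,.013],19)"
```

```text
clock: 8.73
position: [0.4798, -0.0522, 0.012]
eef_rot: [[-0.002, 0.946, 0.323], [0.002, 0.323, -0.946], [-1.0, -0.001, -0.002]]
force: [0.2, 0.9, 0.8]
gripper_width: 0.0175
t 8.73 pos [ 0.4798 -0.0522  0.012 ] w 0.017503828597093707 F [0.2313 0.905  0.7784] shift mm [-0.9705 -0.3253  0.0032] rot deg [-0.173  -0.1208  0.0645]
```

```bash
python3 -m pendant '{"linear":[[0,0,0],[0,0,0],[0,0,0],[0,0,0],[0,0,0]],"rotation":[[0,0,0],[0,0,0],[0,0,0],[0,0,0],[0,0,0]],"jaw":[1,1,1,1,1]}' 60
python3 -c "
from h import *
go([.4795,-.0523,.013],19)"
```

```text
clock: 9.15
position: [0.4797, -0.0522, 0.0123]
eef_rot: [[-0.002, 0.947, 0.323], [0.002, 0.323, -0.947], [-1.0, -0.001, -0.002]]
force: [0.1, 0.6, -2.3]
gripper_width: 0.0127
t 9.15 pos [ 0.4797 -0.0522  0.0123] w 0.012704462170518675 F [ 0.0925  0.6457 -2.329 ] shift mm [-0.7111 -0.2573  0.047 ] rot deg [-0.1755 -0.113   0.0547]
```

```bash
python3 -m pendant '{"linear":[[-5,0,0],[-10,0,0],[-20,0,0],[-25,0,0],[-25,0,0]],"rotation":[[0,0,0],[0,0,0],[0,0,0],[0,0,0],[0,0,0]],"jaw":[1,1,1,1,1]}'
python3 -m pendant '{"linear":[[-25,0,0],[-20,0,0],[-10,0,0],[0,0,0],[0,0,0]],"rotation":[[0,0,0],[0,0,0],[0,0,0],[0,0,0],[0,0,0]],"jaw":[1,1,1,1,1]}'
python3 -c "
from h import *
go([.4795,-.0523,.16],19)"
```

```text
clock: 9.57
position: [0.4747, -0.0506, 0.096]
eef_rot: [[-0.018, 0.946, 0.322], [0.007, 0.322, -0.947], [-1.0, -0.015, -0.013]]
force: [1.6, 0.6, -5.2]
gripper_width: 0.013
clock: 9.98
position: [0.4746, -0.0503, 0.1605]
eef_rot: [[-0.012, 0.946, 0.323], [0.005, 0.323, -0.946], [-1.0, -0.009, -0.009]]
force: [-0.3, -0.3, -5.0]
gripper_width: 0.0124
t 9.98 pos [ 0.4746 -0.0503  0.1605] w 0.012424577864623776 F [-0.3253 -0.2848 -5.0367] shift mm [0.4104 4.0128 3.4627] rot deg [-0.1674 -0.5018  0.5309]
```

```bash
python3 -m pendant '{"linear":[[0,-5,15],[0,-10,28],[0,-10,28],[0,-10,28],[0,-8,22]],"rotation":[[0,-0.5,0.5],[0,0,0],[0,0,0],[0,0,0],[0,0,0]],"jaw":[1,1,1,1,1]}'
python3 -m pendant '{"linear":[[0,-4,12],[0,0,0],[0,0,0],[0,0,0],[0,0,0]],"rotation":[[0,0,0],[3,0,0],[6,0,0],[6,0,0],[6,0,0]],"jaw":[1,1,1,1,1]}'
python3 -c "
from h import *
go([.50,-.22,.16],-84.3)"
```

```text
clock: 10.4
position: [0.4669, -0.1745, 0.156]
eef_rot: [[-0.013, 0.943, 0.332], [0.008, 0.332, -0.943], [-1.0, -0.009, -0.012]]
force: [1.2, 0.4, -5.9]
gripper_width: 0.0127
clock: 10.82
position: [0.4636, -0.1913, 0.1503]
eef_rot: [[-0.021, 0.998, -0.052], [0.014, -0.052, -0.999], [-1.0, -0.022, -0.013]]
force: [0.2, -0.0, -5.8]
gripper_width: 0.0127
t 10.82 pos [ 0.4636 -0.1913  0.1503] w 0.012720403996641289 F [ 0.2364 -0.0171 -5.7851] shift mm [-10.8688  37.5826  26.6371] rot deg [81.33    0.2688  1.5757]
```

```bash
python3 -m pendant '{"linear":[[-3,5,0],[-3,5,0],[-2,0,0],[-1,0,0],[-1,0,0]],"rotation":[[6,0,1.4],[6,0,0],[6,0,0],[6,0,0],[6,0,0]],"jaw":[1,1,1,1,1]}'
python3 -m pendant '{"linear":[[-2,0,0],[-2,0,0],[-1,0,0],[-1,0,0],[-1,0,0]],"rotation":[[6,0,0],[6,0,0],[6,0,0],[6,0,0],[6,0,0]],"jaw":[1,1,1,1,1]}'
python3 -c "
from h import *
go([.551,-.264,.16],-84.3)"
```

```text
clock: 11.23
position: [0.4688, -0.1869, 0.1545]
eef_rot: [[-0.01, 0.823, -0.567], [0.024, -0.567, -0.823], [-1.0, -0.022, -0.014]]
force: [-0.2, 0.4, -5.3]
gripper_width: 0.013
clock: 11.65
position: [0.4642, -0.1811, 0.1564]
eef_rot: [[-0.023, 0.405, -0.914], [0.034, -0.913, -0.406], [-0.999, -0.041, 0.007]]
force: [-0.3, -1.0, -5.7]
gripper_width: 0.0128
t 11.65 pos [ 0.4642 -0.1811  0.1564] w 0.012755509004333254 F [-0.3047 -0.9972 -5.7141] shift mm [ -8.4633 110.7757 -45.6864] rot deg [18.2153  0.7708  2.25  ]
```

```bash
python3 -m pendant '{"linear":[[-2,0,0],[-2,0,0],[-1,0,0],[0,0,0],[0,0,0]],"rotation":[[6,0.7,1.5],[6,0,0.7],[6,0,0],[0,0,0],[0,0,0]],"jaw":[1,1,1,1,1]}'
python3 -c "
from h import *
go([.551,-.264,.16],-84.3)"
```

```text
clock: 12.07
position: [0.4599, -0.1757, 0.1567]
eef_rot: [[-0.01, 0.088, -0.996], [0.011, -0.996, -0.088], [-1.0, -0.012, 0.009]]
force: [0.2, 0.1, -5.4]
gripper_width: 0.0126
t 12.07 pos [ 0.4599 -0.1757  0.1567] w 0.012570904958768047 F [ 0.1949  0.1241 -5.3949] shift mm [ -5.1849  95.9028 -82.9816] rot deg [-0.6648  0.5041  0.673 ]
```

```bash
python3 -m pendant '{"linear":[[-3,10,-9],[-2,18,-15],[-1,18,-15],[-1,18,-15],[-1,10,-9]],"rotation":[[-0.6,0.5,0.6],[0,0,0],[0,0,0],[0,0,0],[0,0,0]],"jaw":[1,1,1,1,1]}'
python3 - <<'E'
from h import *
import cv2
go([.551,-.264,.16],-84.3)
for n in('scene','top'):
    cv2.imwrite(f'pics/{n}4.png',eyes.snapshot(n)[:,:,::-1])
a=cv2.imread('pics/top4.png');b=cv2.imread('pics/scene4.png')
cv2.imwrite('pics/c9.png',np.hstack([cv2.resize(a[140:260,340:440],None,fx=4,fy=4),cv2.resize(b[140:260,260:360],None,fx=4,fy=4)]))
E
```

```text
clock: 12.48
position: [0.5296, -0.2419, 0.1613]
eef_rot: [[-0.008, 0.114, -0.993], [0.006, -0.993, -0.114], [-1.0, -0.007, 0.007]]
force: [0.0, -0.3, -4.8]
gripper_width: 0.0127
t 12.48 pos [ 0.5296 -0.2419  0.1613] w 0.012691325676658602 F [ 0.035  -0.3291 -4.7764] shift mm [  1.0199  24.3806 -18.7176] rot deg [0.8303 0.406  0.4073]
```

View pics/c9.png

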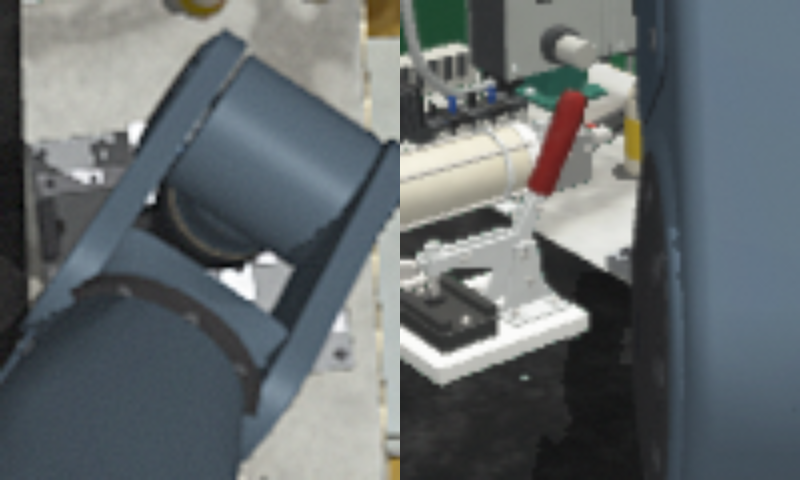

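```bash
python3 -m pendant '{"linear":[[-1,0,0],[-1,0,0],[-1,0,0],[-1,0,0],[-1,0,0]],"rotation":[[6,0.2,0.2],[6,0,0],[6,0,0],[6,0,0],[6,0,0]],"jaw":[1,1,1,1,1]}'
python3 -m pendant '{"linear":[[-1,0,0],[-1,0,0],[-1,0,0],[0,0,0],[0,0,0]],"rotation":[[6,0,0],[6,0,0],[0,0,0],[0,0,0],[0,0,0]],"jaw":[1,1,1,1,1]}'
python3 - <<'E'
from h import *
import cv2
go([.53,-.242,.16],-124)
s=bot.sense();R=s['eef_rot'];p=s['position'];f=-R[:,2]*1  # lever x dir = -tool z
b=p+R[:,0]*-0.0
sm=p+f*.073+R[:,0]*(.0123-.025);print('pred small top',sm,proj('top',sm),'dq',np.abs(s['dq']).max())
for n in('scene','top'):
    cv2.imwrite(f'pics/{n}5.png',eyes.snapshot(n)[:,:,::-1])
a=cv2.imread('pics/top5.png')
cv2.imwrite('pics/c10.png',cv2.resize(a[140:240,360:460],None,fx=6,fy=6,interpolation=cv2.INTER_CUBIC))
E
```

```text
clock: 13.0
position: [0.5293, -0.2423, 0.1635]
eef_rot: [[-0.008, -0.412, -0.911], [0.006, -0.911, 0.412], [-1.0, -0.002, 0.009]]
force: [0.6, -0.5, -4.6]
gripper_width: 0.0125
clock: 13.42
position: [0.5276, -0.2409, 0.1648]
eef_rot: [[-0.012, -0.593, -0.805], [0.009, -0.805, 0.593], [-1.0, -0.0, 0.015]]
force: [0.5, 0.0, -5.9]
gripper_width: 0.0124
t 13.42 pos [ 0.5276 -0.2409  0.1648] w 0.012410195407582874 F [ 0.5425  0.0037 -5.8734] shift mm [ 4.7638 -0.5063 -2.6754] rot deg [-2.3547  0.8524  0.019 ]
pred small top [ 0.5865 -0.2842  0.1764] [401.6747 175.8587] dq 0.0366267659602528
```

View pics/c10.png

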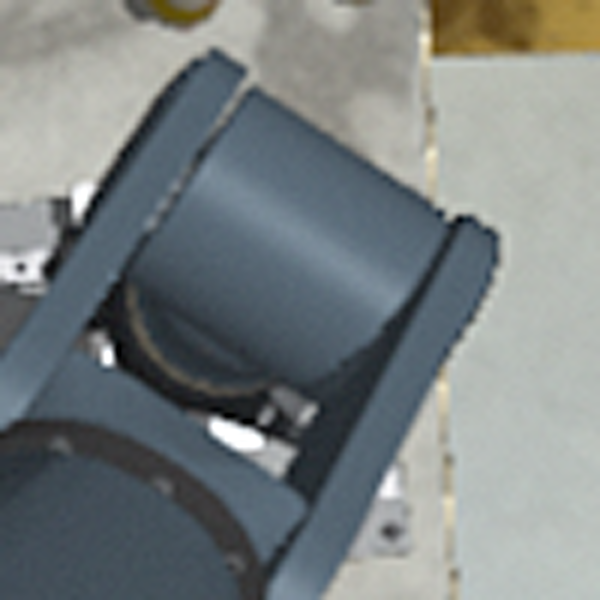

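Run:
```python
from h import *
for p in([.487,-.056,.09],[.53,-.242,.16],[.48,-.05,.16],[.50,-.15,.2],[.5,-.15,.12],[.55,-.15,.12],[.6,-.15,.12]):
    for yw in (109,80):
        d=np.array([np.cos(np.radians(yw)),np.sin(np.radians(yw)),0]); print(p,yw,'tcp',proj('scene',p),'small',proj('scene',np.array(p)+d*.073))
```

```text
[0.487, -0.056, 0.09] 109 tcp [317.7981 202.8163] small [299.2797 215.7818]
[0.487, -0.056, 0.09] 80 tcp [317.7981 202.8163] small [287.6869 209.8631]
[0.53, -0.242, 0.16] 109 tcp [365.5561 150.6894] small [351.9313 159.1267]
[0.53, -0.242, 0.16] 80 tcp [365.5561 150.6894] small [340.3469 155.2132]
[0.48, -0.05, 0.16] 109 tcp [318.2249 174.6065] small [298.8578 186.2245]
[0.48, -0.05, 0.16] 80 tcp [318.2249 174.6065] small [286.7425 180.8647]
[0.5, -0.15, 0.2] 109 tcp [347.3284 144.9987] small [331.0788 153.9548]
[0.5, -0.15, 0.2] 80 tcp [347.3284 144.9987] small [318.8558 149.7761]
[0.5, -0.15, 0.12] 109 tcp [345.7474 178.3037] small [330.021  189.0045]
[0.5, -0.15, 0.12] 80 tcp [345.7474 178.3037] small [318.2811 184.0905]
[0.55, -0.15, 0.12] 109 tcp [331.4274 171.9855] small [315.4169 181.9098]
[0.55, -0.15, 0.12] 80 tcp [331.4274 171.9855] small [304.4577 177.3467]
[0.6, -0.15, 0.12] 109 tcp [318.0709 166.0924] small [301.8527 175.3203]
[0.6, -0.15, 0.12] 80 tcp [318.0709 166.0924] small [291.5953 171.0717]
```

View pics/scene3.png

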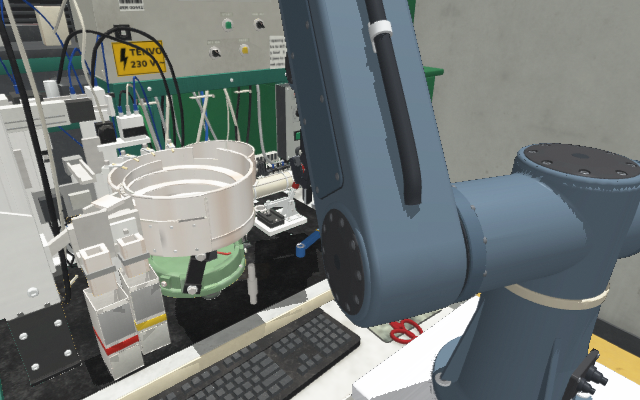

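View pics/scene5.png

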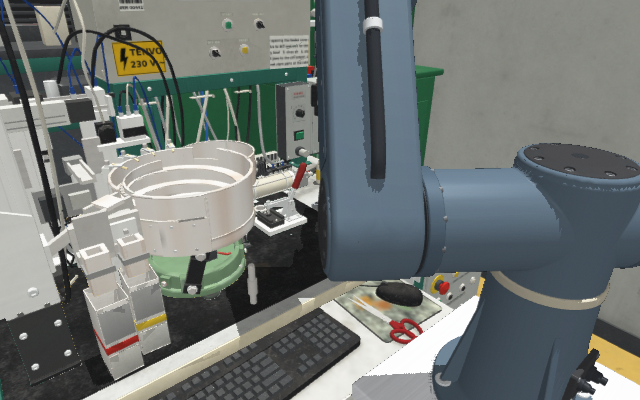

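```bash
python3 -m pendant '{"linear":[[0,0,0],[0,0,0],[0,0,0],[0,0,0],[0,0,0]],"rotation":[[-6,0.4,0],[-7,0.4,0],[-7,0,0],[-7,0,0],[-7,0,0]],"jaw":[1,1,1,1,1]}'
python3 -m pendant '{"linear":[[0,0,0],[0,0,0],[0,0,0],[0,0,0],[0,0,0]],"rotation":[[-7,0,0],[-7,0,0],[-7,0,0],[-7,0,0],[-7,0,0]],"jaw":[1,1,1,1,1]}'
python3 -m pendant '{"linear":[[0,0,0],[0,0,0],[0,0,0],[0,0,0],[0,0,0]],"rotation":[[-7,0,0],[-6,0,0],[0,0,0],[0,0,0],[0,0,0]],"jaw":[1,1,1,1,1]}'
python3 - <<'E'
from h import *
import cv2
go([.53,-.242,.16],-40)
s=bot.sense();R=s['eef_rot'];p=s['position'];f=-R[:,2]
sm=p+f*.073+R[:,0]*(.0123-.025);print('lever dir',f,'pred small top',sm,proj('top',sm),'dq',np.abs(s['dq']).max())
for n in('top',):
    cv2.imwrite(f'pics/{n}6.png',eyes.snapshot(n)[:,:,::-1])
a=cv2.imread('pics/top6.png')
cv2.imwrite('pics/c11.png',cv2.resize(a[145:235,350:440],None,fx=6,fy=6,interpolation=cv2.INTER_CUBIC))
E
```

```text
clock: 13.93
position: [0.5274, -0.2407, 0.1644]
eef_rot: [[-0.0, -0.023, -1.0], [0.002, -1.0, 0.023], [-1.0, -0.002, 0.0]]
force: [0.3, 0.2, -5.4]
gripper_width: 0.0123
clock: 14.35
position: [0.5271, -0.2404, 0.1641]
eef_rot: [[-0.001, 0.566, -0.824], [0.003, -0.824, -0.566], [-1.0, -0.003, -0.001]]
force: [0.3, 1.0, -5.5]
gripper_width: 0.0129
clock: 14.77
position: [0.5268, -0.2402, 0.1638]
eef_rot: [[-0.002, 0.744, -0.668], [0.003, -0.668, -0.744], [-1.0, -0.003, -0.001]]
force: [0.8, -0.1, -4.5]
gripper_width: 0.0126
t 14.77 pos [ 0.5268 -0.2402  0.1638] w 0.012602299331181654 F [ 0.7557 -0.1189 -4.5473] shift mm [ 3.7629  3.5458 -0.7931] rot deg [-1.9374 -0.0785  0.1833]
lever dir [0.6683 0.7439 0.0013] pred small top [ 0.5756 -0.186   0.1766] [364.1197 180.9184] dq 0.01971141727608831
```

View pics/c11.png

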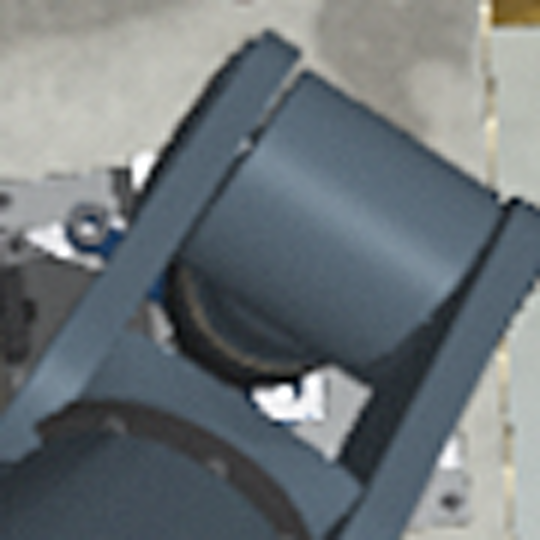

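Run:
```python
from h import *
import cv2
a=cv2.imread('pics/top6.png')
cv2.imwrite('pics/c12.png',cv2.resize(a[170:200,350:380],None,fx=18,fy=18,interpolation=cv2.INTER_CUBIC))
```

```text
(no output)
```

View pics/c12.png

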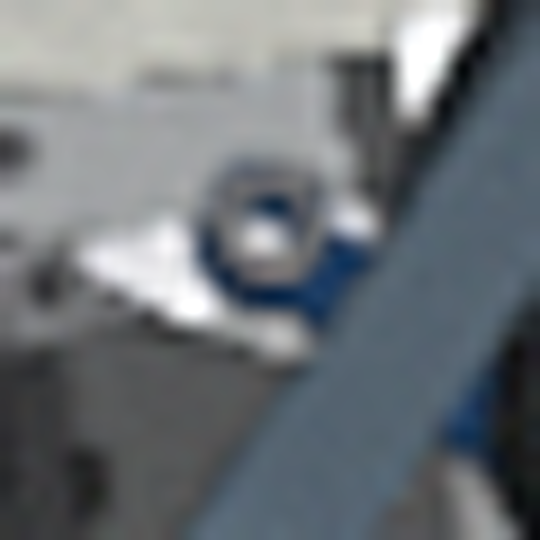

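```bash
python3 -c "
from h import *
go([.551,-.264,.165],-42)"
python3 -m pendant '{"linear":[[0,8,0],[0,13,0],[0,10,0],[0,3,0],[0,0,0]],"rotation":[[0,0,0],[0,0,0],[0,0,0],[0,0,0],[0,0,0]],"jaw":[1,1,1,1,1]}'
cat > shot.py <<'E'
from h import *
import cv2,sys
k=sys.argv[1]
s=bot.sense();R=s['eef_rot'];p=s['position'];f=-R[:,2]
sm=p+f*.073+R[:,0]*(.0123-.025);uv=proj('top',sm);print('t',s['clock'],'p',p,'lever dir',f,'pred',sm,uv,'dq',np.abs(s['dq']).max())
a=eyes.snapshot('top')[:,:,::-1];cv2.imwrite(f'pics/top{k}.png',a)
u,v=np.round(uv).astype(int)-12;print('off',u,v)
cv2.imwrite(f'pics/s{k}.png',cv2.resize(a[v:v+24,u:u+24],None,fx=20,fy=20,interpolation=cv2.INTER_CUBIC))
E
python3 shot.py 7
python3 -m pendant '{"linear":[[0,0,0],[0,0,0],[0,0,0],[0,0,0],[0,0,0]],"rotation":[[-7,0,0],[-7,0,0],[-7,0,0],[0,0,0],[0,0,0]],"jaw":[1,1,1,1,1]}'
python3 shot.py 8
```

```text
t 14.82 pos [ 0.5268 -0.2402  0.1638] w 0.012692624684844394 F [-0.4164 -0.5284 -4.9012] shift mm [-1.326  33.8656  1.5462] rot deg [ 0.0664 -0.0769  0.1849]
clock: 15.23
position: [0.5542, -0.2648, 0.1635]
eef_rot: [[-0.001, 0.742, -0.671], [0.003, -0.671, -0.742], [-1.0, -0.003, -0.001]]
force: [-0.1, 0.4, -4.8]
gripper_width: 0.0129
t 15.2333 p [ 0.5542 -0.2648  0.1635] lever dir [0.6709 0.7415 0.0013] pred [ 0.6032 -0.2107  0.1763] [373.2205 170.3005] dq 0.017994992703152843
off 361 158
clock: 15.7
position: [0.5518, -0.2629, 0.1624]
eef_rot: [[-0.006, 0.936, -0.352], [0.006, -0.351, -0.936], [-1.0, -0.008, -0.004]]
force: [-0.6, 0.3, -6.2]
gripper_width: 0.0128
t 15.7 p [ 0.5518 -0.2629  0.1624] lever dir [0.3515 0.9362 0.004 ] pred [ 0.5775 -0.1946  0.1754] [367.3741 180.2048] dq 0.01628943328831992
off 355 168
```

View pics/s7.png

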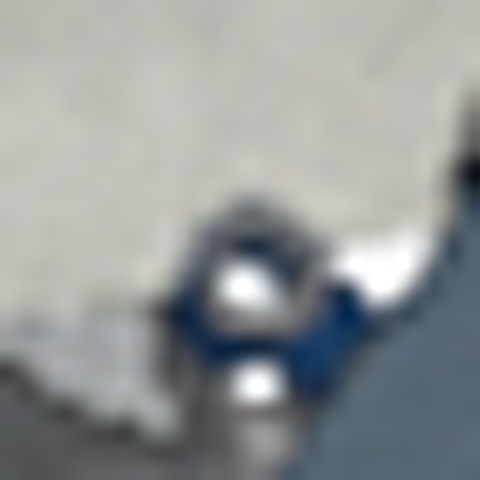

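View pics/s8.png

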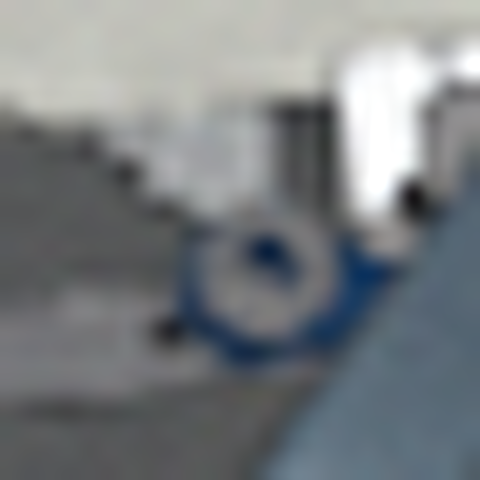

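```bash
python3 -m pendant '{"linear":[[-1,0,0],[-1,0,0],[-1,0,0],[-1,0,0],[-1,0,0]],"rotation":[[6,0,0],[7,0,0],[7,0,0],[7,0,0],[7,0,0]],"jaw":[1,1,1,1,1]}'
python3 -m pendant '{"linear":[[-1,0,0],[-1,0,0],[0,0,0],[0,0,0],[0,0,0]],"rotation":[[7,0,0],[7,0,0],[7,0,0],[4,0,0],[0,0,0]],"jaw":[1,1,1,1,1]}'
python3 -m pendant '{"linear":[[0,0,0],[0,0,0]],"rotation":[[0,0,0],[0,0,0]],"jaw":[1,1]}'
python3 -c "
from h import *
go([.5523,-.2648,.0973],-84.3)"
```

```text
clock: 16.17
position: [0.5505, -0.2617, 0.1671]
eef_rot: [[-0.008, 0.563, -0.826], [0.008, -0.826, -0.563], [-1.0, -0.011, 0.002]]
force: [-0.1, 1.5, -5.0]
gripper_width: 0.0129
clock: 16.58
position: [0.5498, -0.2609, 0.1695]
eef_rot: [[-0.009, 0.141, -0.99], [0.009, -0.99, -0.141], [-1.0, -0.01, 0.007]]
force: [-0.1, -0.3, -5.5]
gripper_width: 0.0126
clock: 16.75
position: [0.5496, -0.2606, 0.1696]
eef_rot: [[-0.009, 0.142, -0.99], [0.009, -0.99, -0.142], [-1.0, -0.01, 0.008]]
force: [0.2, 0.1, -5.2]
gripper_width: 0.0128
t 16.75 pos [ 0.5496 -0.2606  0.1696] w 0.012794146013009286 F [ 0.1565  0.1499 -5.2083] shift mm [72.1842  5.2261 -2.6531] rot deg [2.4749 0.4511 0.5705]
```

```bash
python3 -m pendant '{"linear":[[0,5,-2],[15,0,0],[15,0,0],[10,0,0],[0,0,0]],"rotation":[[2.4,0.5,0.6],[0,0,0],[0,0,0],[0,0,0],[0,0,0]],"jaw":[1,1,1,1,1]}'
python3 -c "
from h import *
go([.5523,-.2648,.0973],-84.3)"
```

```text
clock: 17.17
position: [0.5534, -0.266, 0.1296]
eef_rot: [[0.004, 0.102, -0.995], [-0.003, -0.995, -0.102], [-1.0, 0.003, -0.004]]
force: [-0.1, 0.8, -5.5]
gripper_width: 0.0127
t 17.17 pos [ 0.5534 -0.266   0.1296] w 0.012664708526814103 F [-0.1097  0.8283 -5.476 ] shift mm [32.2789 -1.4256  1.06  ] rot deg [ 0.1496 -0.2228 -0.1851]
```

```bash
python3 -m pendant '{"linear":[[8,-1,1],[8,0,0],[6,0,0],[4,0,0],[0,0,0]],"rotation":[[0,-0.2,-0.2],[0,0,0],[0,0,0],[0,0,0],[0,0,0]],"jaw":[1,1,1,1,1]}'
python3 -c "
from h import *
go([.5523,-.2648,.0973],-84.3)"
```

```text
clock: 17.58
position: [0.5529, -0.2654, 0.1018]
eef_rot: [[0.001, 0.103, -0.995], [0.0, -0.995, -0.103], [-1.0, 0.0, -0.001]]
force: [-0.1, 0.1, -5.8]
gripper_width: 0.0126
t 17.58 pos [ 0.5529 -0.2654  0.1018] w 0.012611193424635578 F [-0.0846  0.1499 -5.828 ] shift mm [ 4.495  -0.703   0.4912] rot deg [ 0.204  -0.0454 -0.0042]
```

```bash
python3 -m pendant '{"linear":[[4,-0.7,0.5],[0,0,0],[0,0,0],[0,0,0],[0,0,0]],"rotation":[[0.2,0,0],[0,0,0],[0,0,0],[0,0,0],[0,0,0]],"jaw":[1,1,1,1,1]}'
python3 - <<'E'
from h import *
import cv2
go([.5523,-.2648,.0973],-84.3)
s=bot.sense();R=s['eef_rot'];p=s['position'];f=-R[:,2]
for d in(-.037,.073): q=p+f*d+R[:,0]*.0123; print(q,proj('top',q))
a=eyes.snapshot('top')[:,:,::-1];cv2.imwrite('pics/top9.png',a)
b=eyes.snapshot('scene')[:,:,::-1];cv2.imwrite('pics/scene9.png',b)
cv2.imwrite('pics/c13.png',cv2.resize(a[150:240,340:440],None,fx=6,fy=6,interpolation=cv2.INTER_CUBIC))
E
```

```text
clock: 18.0
position: [0.5529, -0.2651, 0.098]
eef_rot: [[0.002, 0.099, -0.995], [-0.001, -0.995, -0.099], [-1.0, 0.001, -0.002]]
force: [0.2, -0.8, -5.0]
gripper_width: 0.0128
t 18.0 pos [ 0.5529 -0.2651  0.098 ] w 0.01280812296655159 F [ 0.2296 -0.7895 -5.0333] shift mm [ 0.7141 -0.3741  0.5649] rot deg [-0.0047 -0.1138 -0.066 ]
[ 0.5161 -0.2688  0.0856] [391.6073 206.4169]
[ 0.6256 -0.2579  0.0859] [386.1238 168.0466]
```

View pics/c13.png

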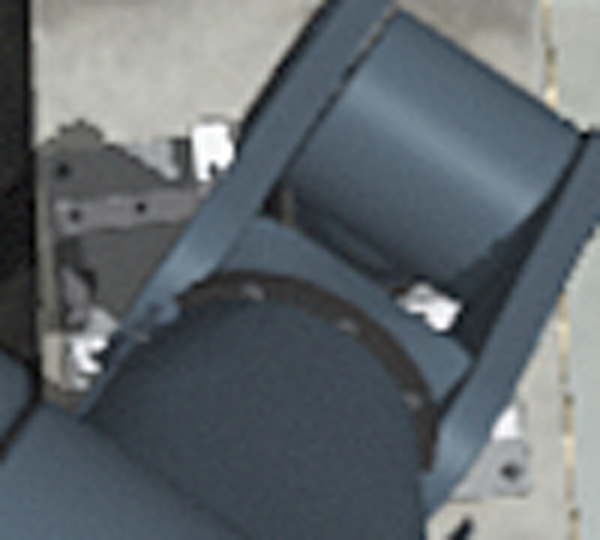

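View pics/scene9.png

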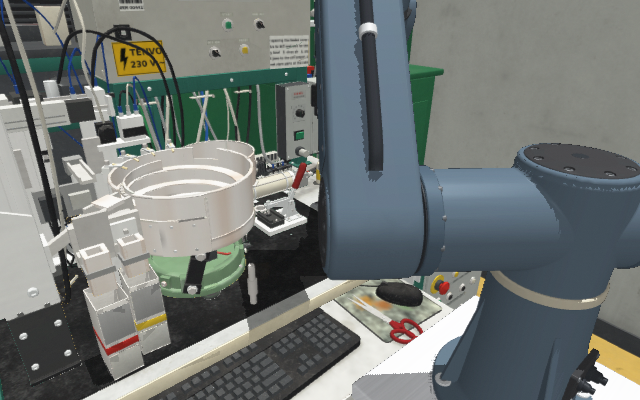

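```bash
python3 -m pendant '{"linear":[[0.5,-0.4,0.5],[0,0,0],[0,0,0],[0,0,0],[0,0,0]],"rotation":[[0,-0.1,-0.1],[0,0,0],[0,0,0],[0,0,0],[0,0,0]],"jaw":[1,1,1,1,1]}'
python3 - <<'E'
from h import *
from cell import ticket
go([.5523,-.2648,.0973],-84.3); print(np.abs(bot.sense()['dq']).max())
print(ticket.sign_off())
E
```

```text
clock: 18.52
position: [0.5526, -0.265, 0.0982]
eef_rot: [[0.001, 0.099, -0.995], [0.0, -0.995, -0.099], [-1.0, 0.0, -0.001]]
force: [0.1, 0.7, -5.7]
gripper_width: 0.0128
t 18.52 pos [ 0.5526 -0.265   0.0982] w 0.01282210835396727 F [ 0.0544  0.7007 -5.7204] shift mm [ 0.8709 -0.2132  0.311 ] rot deg [-0.0065 -0.0629 -0.0062]
0.0017359241461125199
the job is handed in; nothing more can be done
None
```

I slid the carrier into the middle station and let it go. The lever is now held level over it by the yellow stripe, big boss over the thick pin, about 2 cm above the tips. I handed the job in at 18.5 s with the arm still holding it.

- **Carrier:** I pulled the knob about 11 mm. The pictures show the carrier moved about 13 mm, so its ball drew it home on release. Afterwards the pins measured 0 to 1 mm from the yellow-dot station. My first rough reading of the knob gave 2 mm, and a finer one corrected it. One carrier corner, visible in the last top picture, was still in place.
- **Lever:** At the end the tool was within 1 mm of its target and level to about 0.1°. It was still, and the wrist carried only the lever's weight. By the tool height, the underside is at about 86 mm, which is 21 mm above the pin tips.
- **Not confirmed by eye:** The arm hid the bosses and pins from both cameras at the final pose. The fit over the pins comes from three sightings of the small boss in the gripper, which differed from the robot's own coordinates by 1.5 to 3 mm. I corrected for that. The checks behind the correction disagreed by 1 to 2 mm, so each bore could be 1 to 1.5 mm off its pin.
- **Loose parts:** I planned the moves clear of them and felt no contact force, but I did not compare each one before and after.

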